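# Set up the pastry slab with rolling guides

### The arm

A 6-joint arm with a two-finger parallel gripper is mounted at the origin on the work surface. World frame = base frame: x ahead of the robot, y to its left, z up, the work surface at z = 0. Lengths are in mm, angles in rad, forces in N, time in s.
With the tool pointing down it reaches from about 375 to 975 mm from the base axis. Payload 3.8 kg.
Tool frame: the origin (TCP) lies at the very end of the fingers, on their centre line; the grasp point (between the pads) lies 19 mm behind it; z points along the fingers, y is the line along which they close (so a half turn about z gives the same grasp; the last joint's range is limited). The gripper opens to 85 mm and grips with 20 to 120 N. Pads are 22 mm wide; open, the fingers measure 114 mm over their backs; the gripper's body (76 mm by 85 mm) begins 54 mm behind the grasp point. The pads swing forward as they close: fully open they stand 13 mm farther back than shut.
Start: joints at [-1.381, 0.264, 1.604, -0, 1.274, -0.037], TCP at [151.776, -657.71, 231.28] pointing down, gripper open.
Joint ranges: [-2.63, 2.63], [-0.94, 2.18], [0.31, 2.57], [-1.31, 4.45], [0, 2.66], [-2.55, 2.55]. Speed limits (rad/s): [2.57, 2.57, 3.14, 3.14, 3.14, 3.14].

### API

Orientations are given as a unit quaternion [w, x, y, z].
In Python, from bench import bot gives the robot as it stands.
- The arm moves only by the tool play_rows, never from a script. Its argument "targets" is a list of rows, each an object of numbers: "grip": the closure in counts, from 0 (fully open) to 255 (shut); "dx", "dy", "dz": the shift along the tool's x, y, z in mm; "wx", "wy", "wz": the turn, a rotation vector about the tool's x, y, z in rad. In form: [{"grip": .., "dx": .., "dy": .., "dz": .., "wx": .., "wy": .., "wz": ..}, ...]. A call has exactly 5 rows; each row is the pose to reach, as a shift and turn from the pose commanded when the call began, along the tool's axes at that moment; what a row does not reach only later rows make up. A row lasts 1/8 s, in which the tool goes at most 62.5 mm and 10.7 degrees, less where a joint would pass 70% of its speed; a pose out of reach is approached as far as the arm can. A call with a gripper value outside its range is refused whole. The fingers move at their own pace and stop on an object; "grip_force" is the grip in N (left out, the last holds). Time passes only in rows, so rows that repeat a pose let the fingers close, or fill a call up. It gives the time, the measured TCP pose, the force, the opening and the grip force at its end, in the units of the state.
- bot.get_state(): the state, without advancing time (a new reading comes with each control period).
- bot.camera(name): name is "scene" or "top" or "wrist"; returns a dict with "pixels" (480x640x3 uint8, red, green, blue), "range_z" (480x640 float32, mm along the optical axis (not along the pixel's ray), 0 where there is no reading), "intrinsics" (3x3 intrinsics, pixels), "rvec" (rotation vector, rad) and "tvec" (3), from world to camera coordinates, as OpenCV has them. Camera axes: x right, y down, z forward; pixel columns grow to the right and rows downward; lengths in mm; the calibration is good to about 2 mm. A picture is of the moment at which its call begins.
- bot.close_job(): hands the job in; it is judged then, once.
The state is a dict: "time_s": time; "q": joint angles; "joint_velocities": joint speeds; "joint_efforts": joint torques, N m; "position": TCP position; "tcp_rot": TCP orientation; "contact_force": force on the tool from outside, world axes, zero at the start; "moment": the same for the moment, N m; "gripper_width": finger opening in mm; "gripper_force": force on a finger pad.
Only numpy, scipy, OpenCV 4.12 (cv2) and the standard library are available. Lean on these libraries where they do the work, as an engineer would, in place of code of your own. Each camera call takes 0.05 s, during which the arm holds its last target. There are 200 camera calls.

### The job

Get the pastry slab ready for rolling to an even thickness: lay one wooden guide strip, on its narrow face as it lies now, on the counter flush along each long side of the marble slab, touching it all along, with the strip's ends level with the slab's ends. Then gently lay the rolling pin across both strips, square to them and centred over the slab, and let go so that it rests there with both strips still flush. Leave the spice tubs, the tumbler and the saucepan where they stand.

Things in the scene. Friction and masses are not known exactly. Their poses are not given: they have to be found in the camera images.
- slab: white marble pastry slab fixed to the counter, 200 long (its x) x 120 wide (its y) x 10 high; origin: centre of its underside, at counter level (z = 0). The guides go along its two long sides (its +y and -y sides), either guide on either side
- guide_a: one of two identical beech guide strips, 200 long x 22 wide x 28 high, straight and square-edged; at the start it lies on the counter standing on its 22 mm wide face; origin: centre of its underside, x along its length, z up through its 28 mm height. About 90 g, loose
- guide_b: one of two identical beech guide strips, 200 long x 22 wide x 28 high, straight and square-edged; at the start it lies on the counter standing on its 22 mm wide face; origin: centre of its underside, x along its length, z up through its 28 mm height. About 90 g, loose
- guide_a_end1 (a point): centre of guide_a's end face at its +x end, 14 above its underside
- guide_a_end2 (a point): centre of guide_a's end face at its -x end, 14 above its underside
- guide_b_end1 (a point): centre of guide_b's end face at its +x end, 14 above its underside
- guide_b_end2 (a point): centre of guide_b's end face at its -x end, 14 above its underside
- pin: plain wooden rolling pin without handles, a straight cylinder 44 in diameter and 200 long, about 260 g, lying on the counter; x along its length. Its origin lies on its surface and turns with it: use pin_center for position
- pin_center (a point): middle of the rolling pin, on its axis (22 above what it lies on)
- yellow_tub: closed yellow spice tub, 60 across, 66 high, on the turntable; origin: centre of its underside, z up. Leave alone
- red_tub: closed red spice tub, 60 across, 66 high, on the turntable; origin: centre of its underside, z up. Leave alone
- green_tub: closed green spice tub, 60 across, 66 high, on the turntable; origin: centre of its underside, z up. Leave alone
- orange_tub: closed orange spice tub, 60 across, 66 high, on the turntable; origin: centre of its underside, z up. Leave alone
- turntable: small white plastic turntable (184 across, top 22 above the counter, free to turn) that carries the four tubs; origin: centre of its underside
- tumbler: greenish glass tumbler, 72 across, 110 high, upright on the counter; origin: centre of its underside. Leave alone
- saucepan: stainless steel saucepan, 160 across, 90 high, black handle, standing 40 above the counter on the gas ring; origin: centre of its underside. Leave alone
There are look-alikes about, which are no part of the job. What is shaped like the guide_b but pink is not meant.

How it is judged (in metres and radians):
On the way, in this order (a step that is already met when the one before it is completed fails the run):
1. one guide strip lies flush along a long side of the slab, let go ((((y of guide_a_end1 in the frame of slab between 0.069 and 0.0735 m and z of guide_a_end1 in the frame of slab between 0.0115 and 0.0165 m and y of guide_a_end2 in the frame of slab between 0.069 and 0.0735 m and z of guide_a_end2 in the frame of slab between 0.0115 and 0.0165 m and x of guide_a in the frame of slab between -0.012 and 0.012 m and angle between the z axis of guide_a and the z axis of slab, either way round below 0.06 rad) and contact force between the fingers and guide_a below 0.2 N) or ((y of guide_a_end1 in the frame of slab between -0.0735 and -0.069 m and z of guide_a_end1 in the frame of slab between 0.0115 and 0.0165 m and y of guide_a_end2 in the frame of slab between -0.0735 and -0.069 m and z of guide_a_end2 in the frame of slab between 0.0115 and 0.0165 m and x of guide_a in the frame of slab between -0.012 and 0.012 m and angle between the z axis of guide_a and the z axis of slab, either way round below 0.06 rad) and contact force between the fingers and guide_a below 0.2 N) or ((y of guide_b_end1 in the frame of slab between 0.069 and 0.0735 m and z of guide_b_end1 in the frame of slab between 0.0115 and 0.0165 m and y of guide_b_end2 in the frame of slab between 0.069 and 0.0735 m and z of guide_b_end2 in the frame of slab between 0.0115 and 0.0165 m and x of guide_b in the frame of slab between -0.012 and 0.012 m and angle between the z axis of guide_b and the z axis of slab, either way round below 0.06 rad) and contact force between the fingers and guide_b below 0.2 N) or ((y of guide_b_end1 in the frame of slab between -0.0735 and -0.069 m and z of guide_b_end1 in the frame of slab between 0.0115 and 0.0165 m and y of guide_b_end2 in the frame of slab between -0.0735 and -0.069 m and z of guide_b_end2 in the frame of slab between 0.0115 and 0.0165 m and x of guide_b in the frame of slab between -0.012 and 0.012 m and angle between the z axis of guide_b and the z axis of slab, either way round below 0.06 rad) and contact force between the fingers and guide_b below 0.2 N))), for 0.2 s.
2. both guide strips lie flush along the two long sides, let go ((((y of guide_a_end1 in the frame of slab between 0.069 and 0.0735 m and z of guide_a_end1 in the frame of slab between 0.0115 and 0.0165 m and y of guide_a_end2 in the frame of slab between 0.069 and 0.0735 m and z of guide_a_end2 in the frame of slab between 0.0115 and 0.0165 m and x of guide_a in the frame of slab between -0.012 and 0.012 m and angle between the z axis of guide_a and the z axis of slab, either way round below 0.06 rad) and (y of guide_b_end1 in the frame of slab between -0.0735 and -0.069 m and z of guide_b_end1 in the frame of slab between 0.0115 and 0.0165 m and y of guide_b_end2 in the frame of slab between -0.0735 and -0.069 m and z of guide_b_end2 in the frame of slab between 0.0115 and 0.0165 m and x of guide_b in the frame of slab between -0.012 and 0.012 m and angle between the z axis of guide_b and the z axis of slab, either way round below 0.06 rad)) or ((y of guide_a_end1 in the frame of slab between -0.0735 and -0.069 m and z of guide_a_end1 in the frame of slab between 0.0115 and 0.0165 m and y of guide_a_end2 in the frame of slab between -0.0735 and -0.069 m and z of guide_a_end2 in the frame of slab between 0.0115 and 0.0165 m and x of guide_a in the frame of slab between -0.012 and 0.012 m and angle between the z axis of guide_a and the z axis of slab, either way round below 0.06 rad) and (y of guide_b_end1 in the frame of slab between 0.069 and 0.0735 m and z of guide_b_end1 in the frame of slab between 0.0115 and 0.0165 m and y of guide_b_end2 in the frame of slab between 0.069 and 0.0735 m and z of guide_b_end2 in the frame of slab between 0.0115 and 0.0165 m and x of guide_b in the frame of slab between -0.012 and 0.012 m and angle between the z axis of guide_b and the z axis of slab, either way round below 0.06 rad))) and contact force between the fingers and guide_a below 0.2 N and contact force between the fingers and guide_b below 0.2 N), for 0.2 s.
3. the rolling pin lies across both strips, centred and square (x of pin_center in the frame of slab between -0.03 and 0.03 m and y of pin_center in the frame of slab between -0.02 and 0.02 m and z of pin_center in the frame of slab between 0.047 and 0.053 m and angle between the x axis of pin and the y axis of slab, either way round below 0.14 rad), for 0.2 s.
At the end, for the whole second after the job is handed in: On each long side of the slab a strip stands on its 22 mm face, gap at both ends under 2.5 mm, lengthwise within 12 mm of level. The pin rests on both strips, within 8 degrees of square, its middle within 20 mm (across) and 30 mm (along) of the slab's middle. All at rest (all of step 3 and (((y of guide_a_end1 in the frame of slab between 0.069 and 0.0735 m and z of guide_a_end1 in the frame of slab between 0.0115 and 0.0165 m and y of guide_a_end2 in the frame of slab between 0.069 and 0.0735 m and z of guide_a_end2 in the frame of slab between 0.0115 and 0.0165 m and x of guide_a in the frame of slab between -0.012 and 0.012 m and angle between the z axis of guide_a and the z axis of slab, either way round below 0.06 rad) and (y of guide_b_end1 in the frame of slab between -0.0735 and -0.069 m and z of guide_b_end1 in the frame of slab between 0.0115 and 0.0165 m and y of guide_b_end2 in the frame of slab between -0.0735 and -0.069 m and z of guide_b_end2 in the frame of slab between 0.0115 and 0.0165 m and x of guide_b in the frame of slab between -0.012 and 0.012 m and angle between the z axis of guide_b and the z axis of slab, either way round below 0.06 rad)) or ((y of guide_a_end1 in the frame of slab between -0.0735 and -0.069 m and z of guide_a_end1 in the frame of slab between 0.0115 and 0.0165 m and y of guide_a_end2 in the frame of slab between -0.0735 and -0.069 m and z of guide_a_end2 in the frame of slab between 0.0115 and 0.0165 m and x of guide_a in the frame of slab between -0.012 and 0.012 m and angle between the z axis of guide_a and the z axis of slab, either way round below 0.06 rad) and (y of guide_b_end1 in the frame of slab between 0.069 and 0.0735 m and z of guide_b_end1 in the frame of slab between 0.0115 and 0.0165 m and y of guide_b_end2 in the frame of slab between 0.069 and 0.0735 m and z of guide_b_end2 in the frame of slab between 0.0115 and 0.0165 m and x of guide_b in the frame of slab between -0.012 and 0.012 m and angle between the z axis of guide_b and the z axis of slab, either way round below 0.06 rad))) and linear speed of pin below 0.02 m/s and linear speed of each of guide_a, guide_b below 0.01 m/s); the robot touches nothing.
It fails at once if a spice tub is shifted by more than 20 mm or tipped (distance of any of yellow_tub, red_tub, green_tub, orange_tub from where it was at the start of the episode above 0.02 m or angle between any of yellow_tub, red_tub, green_tub, orange_tub's own z axis and vertical above 0.3 rad).
It fails at once if the tumbler is shifted by more than 20 mm or tipped (distance of tumbler from where it was at the start of the episode above 0.02 m or angle between tumbler's own z axis and vertical above 0.3 rad).
It fails at once if the saucepan is shifted by more than 20 mm or tipped (distance of saucepan from where it was at the start of the episode above 0.02 m or angle between saucepan's own z axis and vertical above 0.3 rad).
It fails at once if the rolling pin is dropped or slammed onto a strip (over 45 N) (contact force between pin and guide_a above 45 N or contact force between pin and guide_b above 45 N).
It also fails if it takes over 72 s, if anything falls off the work surface, if the arm or the gripper's body presses on something with over 40 N, if the wrist force passes 120 N, or if a joint passes its speed limit or range.

## Working session

There is one attempt and no reset: what is moved stays moved. The work goes in short steps, Python scripts to look and compute and a tool call to move; the robot and the scene stay as the last step left them, time stands still between calls to the robot, and variables do not carry over. Pictures are saved under pics/ and viewed, at most 10 in all, crops included, and the job is handed in when it is done.

Besides the shell and the picture viewer there is one more tool, called after ">>>" in YAML: its name, and indented under it one key for each argument. play_rows: Moves the arm, as the interface text tells. Its arguments: {"type":"object","properties":{"targets":{"type":"array","items":{"type":"object","properties":{"grip":{"type":"number"},"dx":{"type":"number"},"dy":{"type":"number"},"dz":{"type":"number"},"wx":{"type":"number"},"wy":{"type":"number"},"wz":{"type":"number"}}}},"grip_force":{"type":"number"}},"required":["targets"]}

```bash
mkdir -p pics; ls; cat > h.py <<'E'
from bench import bot
import numpy as np, cv2
def cam(n):
    c=bot.camera(n); R=cv2.Rodrigues(np.array(c["rvec"],float))[0]; c["R"]=R; c["t"]=np.array(c["tvec"],float).ravel(); c["K"]=np.array(c["intrinsics"],float); return c
def cloud(c):
    z=c["range_z"].astype(float); v,u=np.mgrid[:480,:640]; K=c["K"]
    P=np.stack([(u-K[0,2])/K[0,0]*z,(v-K[1,2])/K[1,1]*z,z],-1)
    W=(P-c["t"])@c["R"]; W[z==0]=np.nan; return W
def save(c,name,crop=None,s=1):
    im=c["pixels"][:,:,::-1]
    if crop: a,b,d,e=crop; im=im[b:e,a:d]
    cv2.imwrite("pics/"+name,cv2.resize(im,None,fx=s,fy=s))
E
python3 - <<'E'
from h import *
for n in("top","scene"):
    c=cam(n); save(c,n+"0.png"); np.savez("/tmp/"+n,**{k:c[k] for k in("pixels","range_z","R","t","K")})
    print(n,-c["R"].T@c["t"])
print(bot.get_state())
E
```

```text
pics
top [ 282.98211012   -9.55321581 1265.00752636]
scene [1416.45982556  366.19480819 1528.69803231]
{'time_s': 0.1, 'q': array([-1.38090625e+00,  2.64687503e-01,  1.60528608e+00,  2.66266055e-05,
        1.27371400e+00, -3.69321341e-02]), 'joint_velocities': array([ 0.00088898, -0.00181836, -0.00332823, -0.00036527, -0.00136162,
        0.00073162]), 'joint_efforts': array([ 7.62227464e-04, -5.16704786e+01, -3.68591166e+01, -2.07131609e-05,
        6.21799220e-03,  1.43617956e-05]), 'position': array([ 151.65115159, -657.03704449,  230.05374356]), 'tcp_rot': array([-1.04537224e-03,  9.93575748e-01,  1.13164199e-01, -6.73419079e-05]), 'contact_force': array([ 0.19978871, -0.30457543, -0.3738082 ]), 'moment': array([-0.03180113, -0.0282833 , -0.01489665]), 'gripper_force': 0.0, 'gripper_width': 85.62126144230675}
```

View pics/top0.png

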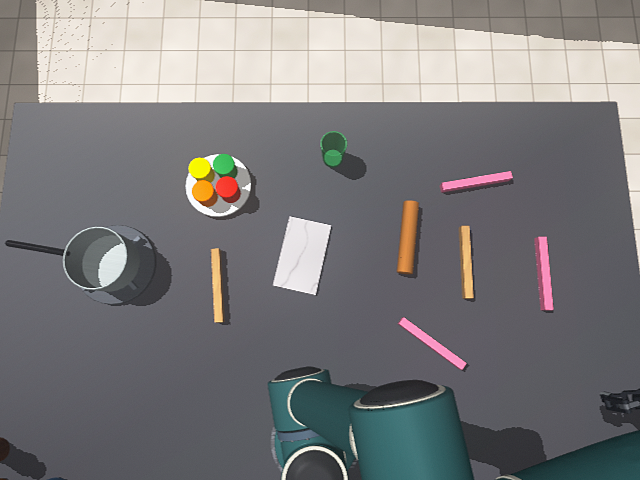

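View pics/scene0.png

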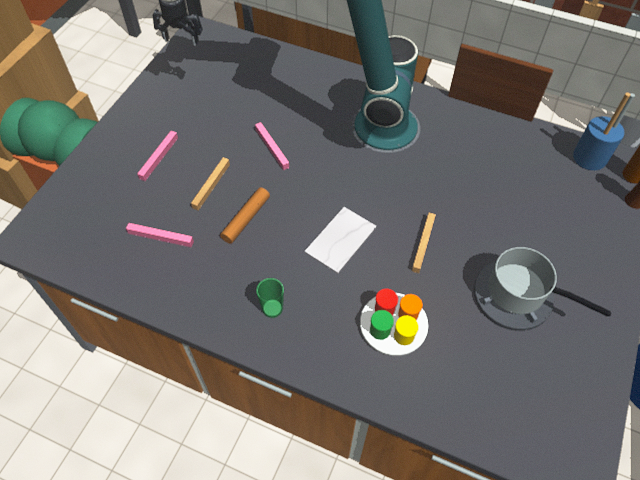

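The top view shows the beech strips at about (218,286) and (467,262). The look-alikes are pink, at (477,182), (544,274) and (433,343). The pin is at (408,238), the slab at (303,256), the turntable with the tubs at (218,185), the tumbler at (333,148) and the pan at (97,260). The scene view agrees. I choose the two beech-coloured strips.

```bash
cat > meas.py <<'E'
from h import *
def rect(W,m):
    p=W[m]; p=p[~np.isnan(p[:,0])]
    (cx,cy),(w,h),a=cv2.minAreaRect(p[:,:2].astype(np.float32))
    if w<h: w,h,a=h,w,a+90
    # pca direction
    q=p[:,:2]-p[:,:2].mean(0); e=np.linalg.svd(q,full_matrices=False)[2][0]
    return dict(c=(round(cx,1),round(cy,1)),mean=p.mean(0).round(1),L=round(w,1),w=round(h,1),a=round((a+90)%180-90,2),pca=round(np.degrees(np.arctan(e[1]/e[0])),2),n=len(p),z=np.percentile(p[:,2],[5,50,95]).round(1))
def objs(c,zt=None):
    W=cloud(c); hsv=cv2.cvtColor(c["pixels"],cv2.COLOR_RGB2HSV).astype(int); H,S,V=hsv[...,0],hsv[...,1],hsv[...,2]
    z=W[...,2]; on=(W[...,0]>250)&(W[...,0]<850)&(abs(W[...,1])<520)
    ms=dict(beech=(H>10)&(H<24)&(S>80)&(V>110)&on&(z>22)&(z<34), pin=(H>5)&(H<24)&(S>80)&(z>34)&(z<52)&on, slab=(S<40)&(V>150)&on&(z>5)&(z<16))
    for k,m in ms.items():
        n,l,st,ce=cv2.connectedComponentsWithStats(m.astype(np.uint8))
        for i in range(1,n):
            if st[i,4]>100: print(k,ce[i].round(),rect(W,l==i))
if __name__=="__main__":
    for n in("top","scene"):
        d=dict(np.load("/tmp/%s.npz"%n)); print(n); objs(d)
        if n=="top":
            W=cloud(d)
            for q in [(200,168),(224,164),(204,191),(228,187),(333,148),(97,240),(303,256),(467,262),(218,286),(408,238),(360,340)]: print(q,W[q[1],q[0]].round(0))
            save({"pixels":d["pixels"]},"crop.png",(190,190,500,340),2.5)
E
python3 meas.py
```

```text
top
beech [467. 262.] {'c': (464.9, -411.8), 'mean': array([ 462.8, -411.5,   28. ]), 'L': 196.1, 'w': 23.8, 'a': -0.55, 'pca': np.float64(-0.56), 'n': 592, 'z': array([23.6, 28.1, 31.9])}
beech [217. 285.] {'c': (402.7, 266.9), 'mean': array([401. , 266.9,  28.5]), 'L': 199.9, 'w': 22.7, 'a': 5.26, 'pca': np.float64(5.09), 'n': 571, 'z': array([24.6, 28.5, 32.2])}
pin [409. 236.] {'c': (533.1, -253.4), 'mean': array([ 531.8, -253.1,   41.3]), 'L': 200.6, 'w': 39.5, 'a': -7.33, 'pca': np.float64(-7.28), 'n': 961, 'z': array([35.1, 41.4, 46.7])}
slab [302. 255.] {'c': (486.6, 39.0), 'mean': array([484.5,  38.2,  10.7]), 'L': 200.0, 'w': 121.7, 'a': -12.73, 'pca': np.float64(-12.99), 'n': 2962, 'z': array([ 6.8, 10.6, 14.5])}
(200, 168) [710. 311.  89.]
(224, 164) [722. 247.  87.]
(204, 191) [645. 297.  89.]
(228, 187) [657. 234.  87.]
(333, 148) [797. -50.  13.]
(97, 240) [521. 591.  48.]
(303, 256) [482.  35.  11.]
(467, 262) [ 462. -411.   28.]
(218, 286) [397. 262.  33.]
(408, 238) [ 526. -250.   44.]
(360, 340) [ 254. -119.   -1.]
scene
beech [210. 182.] {'c': (464.0, -412.3), 'mean': array([ 468.7, -411.4,   28.9]), 'L': 204.7, 'w': 30.0, 'a': 0.37, 'pca': np.float64(-0.08), 'n': 354, 'z': array([23.2, 29.2, 33.5])}
beech [424. 241.] {'c': (400.4, 266.2), 'mean': array([406. , 266.9,  29.1]), 'L': 205.6, 'w': 21.9, 'a': 5.16, 'pca': np.float64(5.16), 'n': 379, 'z': array([24.2, 29.4, 33.1])}
pin [245. 213.] {'c': (532.8, -252.4), 'mean': array([ 537.7, -251.9,   42.6]), 'L': 203.4, 'w': 44.7, 'a': -7.78, 'pca': np.float64(-7.57), 'n': 683, 'z': array([35.2, 42.5, 49.6])}
slab [340. 239.] {'c': (484.6, 36.3), 'mean': array([488.5,  37. ,  11.3]), 'L': 203.7, 'w': 123.4, 'a': -13.16, 'pca': np.float64(-12.49), 'n': 1909, 'z': array([ 6.5, 11.5, 15.4])}
```

View pics/crop.png

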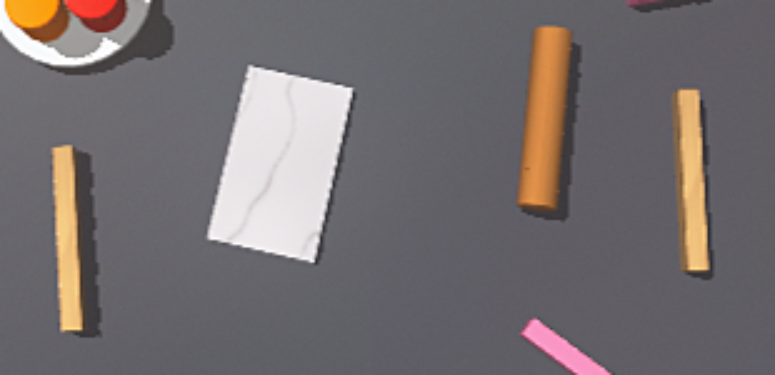

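```bash
cat > go.py <<'E'
import sys
from h import *
from scipy.spatial.transform import Rotation as Ro
def tool():
    s=bot.get_state(); w,x,y,z=s["tcp_rot"]; return s,np.array(s["position"]),Ro.from_quat([x,y,z,w])
def go(x,y,z,th):
    s,p,R=tool(); d=R.inv().apply(np.array([x,y,z])-p)
    t=np.radians(th); T=Ro.from_matrix(np.array([[np.cos(t),np.sin(t),0],[np.sin(t),-np.cos(t),0],[0,0,-1]]))
    w=(R.inv()*T).as_rotvec()
    m=R.as_matrix(); print("t",round(s["time_s"],2),"pos",p.round(1),"th",round(np.degrees(np.arctan2(m[1,0],m[0,0])),2),"w",round(s["gripper_width"],1),"F",np.round(s["contact_force"],1),"M",np.round(s["moment"],2))
    print("d",d.round(1),"w",w.round(4),"dist",np.linalg.norm(d).round())
if __name__=="__main__": go(*map(float,sys.argv[1:5]))
E
python3 go.py 430 -412 160 -0.5
```

```text
t 0.1 pos [ 151.7 -657.   230.1] th 13.0 w 85.6 F [ 0.2 -0.3 -0.4] M [-0.03 -0.03 -0.01]
d [ 326.3 -176.    70.5] w [-2.100e-03  1.000e-04  2.355e-01] dist 377.0
```

>>> play_rows:
  targets:
    - {"grip":110,"dx":65,"dy":-35,"dz":14,"wz":0.06}
    - {"grip":110,"dx":130,"dy":-70,"dz":28,"wz":0.12}
    - {"grip":110,"dx":180,"dy":-97,"dz":39,"wz":0.18}
    - {"grip":110,"dx":235,"dy":-127,"dz":51,"wz":0.235}
    - {"grip":110,"dx":285,"dy":-154,"dz":62,"wz":0.235}
  grip_force: 40

```text
validation failed for argument at $.ta...
```

```bash
python3 go.py 464 -412 160 -0.5
```

```text
t 0.1 pos [ 151.7 -657.   230.1] th 13.0 w 85.6 F [ 0.2 -0.3 -0.4] M [-0.03 -0.03 -0.01]
d [ 359.4 -168.4   70.4] w [-2.100e-03  1.000e-04  2.355e-01] dist 403.0
```

>>> play_rows:
  targets:
    - {"grip":110,"dx":55,"dy":-26,"dz":10,"wx":0,"wy":0,"wz":0.06}
    - {"grip":110,"dx":110,"dy":-52,"dz":20,"wx":0,"wy":0,"wz":0.12}
    - {"grip":110,"dx":165,"dy":-78,"dz":30,"wx":0,"wy":0,"wz":0.18}
    - {"grip":110,"dx":220,"dy":-104,"dz":40,"wx":0,"wy":0,"wz":0.235}
    - {"grip":110,"dx":275,"dy":-130,"dz":50,"wx":0,"wy":0,"wz":0.235}
  grip_force: 40

```text
time_s: 0.72
position: [391.6, -467.6, 180.5]
tcp_rot: [-0.0, 1.0, -0.004, -0.0]
contact_force: [0.1, -0.1, -0.4]
gripper_width: 48.7
gripper_force: 0.0
```

```bash
python3 go.py 464 -412 160 -0.5
```

```text
t 0.72 pos [ 391.6 -467.6  180.5] th -0.51 w 48.7 F [ 0.1 -0.1 -0.4] M [-0.03  0.   -0.03]
d [ 71.9 -56.2  20.5] w [-0.0004  0.0003 -0.0001] dist 94.0
```

>>> play_rows:
  targets:
    - {"grip":120,"dx":36,"dy":-28,"dz":10,"wx":0,"wy":0,"wz":0}
    - {"grip":120,"dx":72,"dy":-56,"dz":20,"wx":0,"wy":0,"wz":0}
    - {"grip":120,"dx":72,"dy":-56,"dz":20,"wx":0,"wy":0,"wz":0}
    - {"grip":120,"dx":72,"dy":-56,"dz":20,"wx":0,"wy":0,"wz":0}
    - {"grip":120,"dx":72,"dy":-56,"dz":20,"wx":0,"wy":0,"wz":0}

```text
time_s: 1.35
position: [462.2, -414.7, 161.5]
tcp_rot: [0.0, 1.0, -0.005, 0.0]
contact_force: [0.2, 0.4, 0.3]
gripper_width: 45.0
gripper_force: 0.0
```

```bash
cat >> meas.py <<'E'
def look(n):
    c=cam(n); objs(c); return c
E
python3 - <<'E'
from meas import *
c=look("wrist"); save(c,"w1.png"); print("cam",-c["R"].T@c["t"])
E
python3 go.py 464 -412 12 -0.5
```

```text
beech [116. 139.] {'c': (523.2, -273.6), 'mean': array([ 525.4, -274.3,   30.4]), 'L': 181.9, 'w': 6.7, 'a': -7.32, 'pca': np.float64(-7.16), 'n': 3061, 'z': array([26.2, 30.7, 33.7])}
beech [324. 171.] {'c': (465.7, -414.2), 'mean': array([ 501.2, -417.1,   26.6]), 'L': 200.1, 'w': 22.0, 'a': -0.46, 'pca': np.float64(0.86), 'n': 1787, 'z': array([25.3, 26.7, 27.9])}
pin [ 85. 131.] {'c': (524.1, -255.8), 'mean': array([ 530.6, -259.3,   40. ]), 'L': 179.9, 'w': 35.6, 'a': -7.26, 'pca': np.float64(-7.53), 'n': 13881, 'z': array([35.4, 40.7, 43. ])}
cam [ 530.02329833 -416.2635481   303.08963117]
t 1.4 pos [ 462.1 -414.8  161.6] th -0.56 w 45.4 F [-0.5 -0.3  0.6] M [-0.01 -0.02 -0.  ]
d [  1.8  -2.9 149.6] w [ 0.0005 -0.0002 -0.0011] dist 150.0
```

View pics/w1.png

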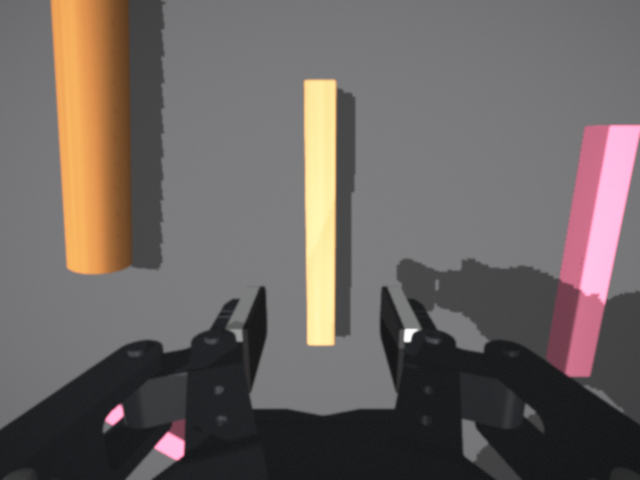

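The wrist view shows the beech strip centred between the fingers, at columns 305–337 and rows 80–345. It measures 200 x 22, so I go down onto it.

>>> play_rows:
  targets:
    - {"grip":120,"dx":3,"dy":-1,"dz":50,"wx":0,"wy":0,"wz":0}
    - {"grip":120,"dx":3,"dy":-1,"dz":100,"wx":0,"wy":0,"wz":0}
    - {"grip":120,"dx":3,"dy":-1,"dz":135,"wx":0,"wy":0,"wz":0}
    - {"grip":120,"dx":3,"dy":-1,"dz":149,"wx":0,"wy":0,"wz":0}
    - {"grip":120,"dx":3,"dy":-1,"dz":149,"wx":0,"wy":0,"wz":0}

```text
time_s: 2.02
position: [465.2, -413.1, 11.9]
tcp_rot: [-0.0, 1.0, -0.005, -0.0]
contact_force: [-0.4, -0.5, 0.3]
gripper_width: 45.2
gripper_force: 0.0
```

>>> play_rows:
  targets:
    - {"grip":220,"dx":0,"dy":0,"dz":0,"wx":0,"wy":0,"wz":0}
    - {"grip":220,"dx":0,"dy":0,"dz":0,"wx":0,"wy":0,"wz":0}
    - {"grip":220,"dx":0,"dy":0,"dz":0,"wx":0,"wy":0,"wz":0}
    - {"grip":220,"dx":0,"dy":0,"dz":-10,"wx":0,"wy":0,"wz":0}
    - {"grip":220,"dx":0,"dy":0,"dz":-60,"wx":0,"wy":0,"wz":0}

```text
time_s: 2.65
position: [463.0, -409.8, 69.0]
tcp_rot: [-0.003, 1.0, -0.004, -0.003]
contact_force: [-0.0, -0.2, -0.8]
gripper_width: 21.1
gripper_force: 40.3
```

```bash
python3 go.py 470 -33 90 -12.8
```

```text
t 2.65 pos [ 463.  -409.8   69. ] th -0.47 w 21.1 F [-0.  -0.2 -0.8] M [-0.   -0.07  0.08]
d [   3.8 -377.   -18.5] w [-0.0058  0.0075  0.2153] dist 377.0
```

>>> play_rows:
  targets:
    - {"grip":220,"dx":0,"dy":-40,"dz":-40,"wx":0,"wy":0,"wz":0.05}
    - {"grip":220,"dx":1,"dy":-100,"dz":-60,"wx":0,"wy":0,"wz":0.1}
    - {"grip":220,"dx":2,"dy":-160,"dz":-60,"wx":0,"wy":0,"wz":0.15}
    - {"grip":220,"dx":3,"dy":-220,"dz":-60,"wx":0,"wy":0,"wz":0.215}
    - {"grip":220,"dx":4,"dy":-280,"dz":-60,"wx":0,"wy":0,"wz":0.215}

```text
time_s: 3.28
position: [471.8, -130.9, 132.8]
tcp_rot: [-0.0, 0.994, -0.112, 0.0]
contact_force: [0.7, -1.5, -1.2]
gripper_width: 20.9
gripper_force: 40.3
```

```bash
python3 go.py 470 -36 120 -12.8
```

```text
t 3.27 pos [ 471.8 -130.9  132.8] th -12.84 w 20.9 F [ 0.7 -1.5 -1.2] M [-0.01 -0.04  0.01]
d [-22.9 -92.1  12.8] w [-0.0002 -0.0007 -0.0007] dist 96.0
```

>>> play_rows:
  targets:
    - {"grip":220,"dx":-12,"dy":-45,"dz":6,"wx":0,"wy":0,"wz":0}
    - {"grip":220,"dx":-23,"dy":-80,"dz":13,"wx":0,"wy":0,"wz":0}
    - {"grip":220,"dx":-23,"dy":-80,"dz":13,"wx":0,"wy":0,"wz":0}
    - {"grip":220,"dx":-23,"dy":-80,"dz":13,"wx":0,"wy":0,"wz":0}
    - {"grip":220,"dx":-23,"dy":-80,"dz":13,"wx":0,"wy":0,"wz":0}

```text
time_s: 3.9
position: [468.0, -50.7, 119.7]
tcp_rot: [0.0, 0.994, -0.112, 0.0]
contact_force: [-0.3, -1.0, -0.5]
gripper_width: 21.1
gripper_force: 40.3
```

```bash
python3 go.py 470 -36 120 -12.8; cat > slab.py <<'E'
from meas import *
import sys
c=cam("wrist"); save(c,sys.argv[1])
W=cloud(c); hsv=cv2.cvtColor(c["pixels"],cv2.COLOR_RGB2HSV).astype(int)
m=(hsv[...,1]<40)&(hsv[...,2]>150)&(abs(W[...,2]-10)<5)
n,l,st,ce=cv2.connectedComponentsWithStats(m.astype(np.uint8)); i=1+st[1:,4].argmax()
print("slab",st[i],rect(W,l==i))
m=(hsv[...,0]>10)&(hsv[...,0]<24)&(hsv[...,1]>80)&(hsv[...,2]>110)&(W[...,2]>20)&(W[...,2]<200)
n,l,st,ce=cv2.connectedComponentsWithStats(m.astype(np.uint8))
for i in range(1,n):
    if st[i,4]>300: print("beech",st[i],rect(W,l==i))
E
python3 slab.py w2.png
```

```text
t 3.9 pos [468.  -50.7 119.7] th -12.86 w 21.1 F [-0.3 -1.  -0.5] M [0.01 0.01 0.03]
d [ -1.3 -14.8  -0.3] w [ 0.0002 -0.0008 -0.001 ] dist 15.0
slab [   80    82   201   285 45096] {'c': (487.6, 36.4), 'mean': array([507.5,  33.5,   8.8]), 'L': 198.7, 'w': 120.2, 'a': -12.89, 'pca': np.float64(-20.29), 'n': 45096, 'z': array([7.7, 8.8, 9.9])}
beech [ 592    0   48  236 8037] {'c': (501.2, -234.5), 'mean': array([ 494.8, -233.4,   32.7]), 'L': 130.3, 'w': 15.8, 'a': -5.12, 'pca': np.float64(-5.84), 'n': 8037, 'z': array([24.5, 32.9, 39.6])}
beech [  288    32    71   384 23463] {'c': (496.3, -57.7), 'mean': array([506. , -60.3, 132. ]), 'L': 138.6, 'w': 22.5, 'a': -12.89, 'pca': np.float64(-12.91), 'n': 23463, 'z': array([130.8, 131.8, 132.8])}
```

View pics/w2.png

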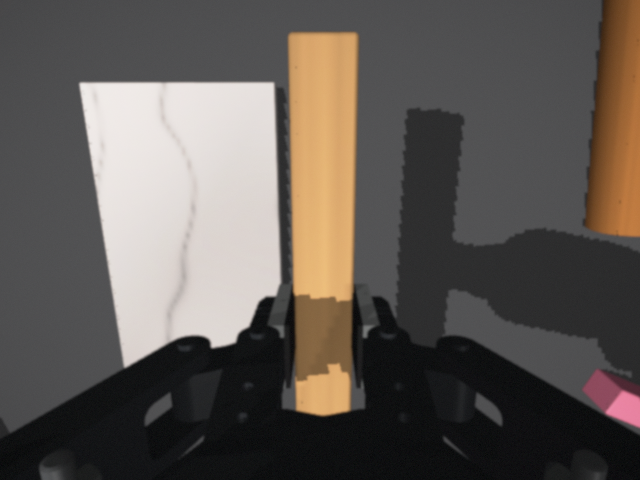

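The slab lies to the left, its near-side edge at columns 275–283, rows 82–340. The held strip runs parallel to it at columns 289–357 and needs about 19 mm more sideways. I set it down with a gap of about 3 mm.

>>> play_rows:
  targets:
    - {"grip":220,"dx":1,"dy":-16,"dz":30,"wx":0,"wy":0,"wz":0}
    - {"grip":220,"dx":1,"dy":-16,"dz":70,"wx":0,"wy":0,"wz":0}
    - {"grip":220,"dx":1,"dy":-16,"dz":95,"wx":0,"wy":0,"wz":0}
    - {"grip":220,"dx":1,"dy":-16,"dz":101,"wx":0,"wy":0,"wz":0}
    - {"grip":220,"dx":1,"dy":-16,"dz":104,"wx":0,"wy":0,"wz":0}

```text
time_s: 4.58
position: [472.7, -35.0, 15.6]
tcp_rot: [0.0, 0.994, -0.112, 0.0]
contact_force: [-0.8, -0.4, -0.6]
gripper_width: 21.1
gripper_force: 40.3
```

>>> play_rows:
  targets:
    - {"grip":220,"dx":0,"dy":0,"dz":0.5,"wx":0,"wy":0,"wz":0}
    - {"grip":220,"dx":0,"dy":0,"dz":1,"wx":0,"wy":0,"wz":0}
    - {"grip":220,"dx":0,"dy":0,"dz":1.5,"wx":0,"wy":0,"wz":0}
    - {"grip":220,"dx":0,"dy":0,"dz":2,"wx":0,"wy":0,"wz":0}
    - {"grip":220,"dx":0,"dy":0,"dz":2,"wx":0,"wy":0,"wz":0}

```text
time_s: 5.2
position: [472.8, -34.4, 14.7]
tcp_rot: [0.0, 0.994, -0.111, 0.001]
contact_force: [-2.5, 0.5, 7.7]
gripper_width: 20.7
gripper_force: 41.4
```

```bash
python3 go.py 470 -36 14 -12.89; python3 slab.py w3.png
```

```text
t 5.2 pos [472.8 -34.4  14.7] th -12.77 w 20.7 F [-2.5  0.5  7.7] M [-0.05  0.39 -0.02]
d [-2.4  2.1  0.7] w [-0.     -0.0012  0.002 ] dist 3.0
slab [    0    47   291   372 88133] {'c': (508.7, 31.9), 'mean': array([527.9,  26.7,   8.8]), 'L': 155.0, 'w': 120.5, 'a': -12.84, 'pca': np.float64(-46.8), 'n': 88133, 'z': array([7.8, 8.8, 9.9])}
beech [  288    32    71   384 23344] {'c': (501.2, -41.5), 'mean': array([511. , -43.9,  27. ]), 'L': 138.3, 'w': 22.3, 'a': -12.92, 'pca': np.float64(-12.86), 'n': 23344, 'z': array([25.8, 26.9, 27.9])}
```

>>> play_rows:
  targets:
    - {"grip":168,"dx":0,"dy":0,"dz":-0.5,"wx":0,"wy":0,"wz":0}
    - {"grip":168,"dx":0,"dy":0,"dz":-0.5,"wx":0,"wy":0,"wz":0}
    - {"grip":168,"dx":0,"dy":-2,"dz":0,"wx":0,"wy":0,"wz":0}
    - {"grip":168,"dx":0,"dy":-3,"dz":0,"wx":0,"wy":0,"wz":0}
    - {"grip":168,"dx":0,"dy":-4,"dz":0,"wx":0,"wy":0,"wz":0}

```text
time_s: 5.88
position: [472.8, -30.4, 13.2]
tcp_rot: [0.0, 0.994, -0.111, -0.0]
contact_force: [-1.0, -1.4, -0.4]
gripper_width: 28.8
gripper_force: 0.3
```

>>> play_rows:
  targets:
    - {"grip":168,"dx":0,"dy":-0.5,"dz":0,"wx":0,"wy":0,"wz":0}
    - {"grip":168,"dx":0,"dy":-1,"dz":0,"wx":0,"wy":0,"wz":0}
    - {"grip":168,"dx":0,"dy":-1.5,"dz":0,"wx":0,"wy":0,"wz":0}
    - {"grip":168,"dx":0,"dy":-2,"dz":0,"wx":0,"wy":0,"wz":0}
    - {"grip":168,"dx":0,"dy":-2,"dz":0,"wx":0,"wy":0,"wz":0}

```text
time_s: 6.5
position: [473.3, -28.9, 13.3]
tcp_rot: [0.0, 0.994, -0.111, -0.0]
contact_force: [-0.2, -4.6, 0.4]
gripper_width: 29.3
gripper_force: 1.7
```

```bash
python3 go.py 470 -36 14 -12.89; python3 slab.py w4.png
```

```text
t 6.5 pos [473.3 -28.9  13.3] th -12.77 w 29.3 F [-0.2 -4.6  0.4] M [-0.52  0.15  0.01]
d [-1.6  7.7 -0.7] w [0.0006 0.0001 0.0021] dist 8.0
slab [    0    43   303   367 88960] {'c': (511.5, 31.6), 'mean': array([530.8,  28. ,   8.8]), 'L': 149.8, 'w': 119.5, 'a': -12.84, 'pca': np.float64(-50.46), 'n': 88960, 'z': array([7.8, 8.8, 9.9])}
beech [  299    27    72   389 23909] {'c': (501.4, -39.7), 'mean': array([512. , -42. ,  27.1]), 'L': 139.0, 'w': 21.8, 'a': -12.72, 'pca': np.float64(-12.85), 'n': 23909, 'z': array([25.9, 27. , 28. ])}
```

>>> play_rows:
  targets:
    - {"grip":168,"dx":0,"dy":-0.5,"dz":0,"wx":0,"wy":0,"wz":0}
    - {"grip":168,"dx":0,"dy":-1,"dz":0,"wx":0,"wy":0,"wz":0}
    - {"grip":168,"dx":0,"dy":-1.5,"dz":0,"wx":0,"wy":0,"wz":0}
    - {"grip":168,"dx":0,"dy":-2,"dz":0,"wx":0,"wy":0,"wz":0}
    - {"grip":168,"dx":0,"dy":-2,"dz":0,"wx":0,"wy":0,"wz":0}

```text
time_s: 7.18
position: [473.3, -28.6, 13.5]
tcp_rot: [0.002, 0.994, -0.111, -0.0]
contact_force: [-3.7, -12.0, 3.4]
gripper_width: 29.1
gripper_force: 6.0
```

```bash
python3 go.py 470 -36 14 -12.89; python3 slab.py w5.png
```

```text
t 7.17 pos [473.3 -28.6  13.5] th -12.7 w 29.1 F [ -3.7 -12.    3.4] M [-2.07  0.6   0.02]
d [-1.6  8.  -0.5] w [0.0035 0.0004 0.0034] dist 8.0
slab [    0    43   303   367 89243] {'c': (511.5, 31.8), 'mean': array([531. ,  28.1,   8.8]), 'L': 149.6, 'w': 120.2, 'a': -12.62, 'pca': np.float64(-50.17), 'n': 89243, 'z': array([7.8, 8.8, 9.9])}
beech [  300    27    72   389 23868] {'c': (501.7, -39.6), 'mean': array([512. , -41.8,  27.2]), 'L': 138.7, 'w': 21.9, 'a': -12.77, 'pca': np.float64(-12.84), 'n': 23868, 'z': array([26. , 27.1, 28.1])}
```

Firm contact at 12 N with no further motion, so the strip is flush. I back off and lift.

>>> play_rows:
  targets:
    - {"grip":168,"dx":0,"dy":3,"dz":0,"wx":0,"wy":0,"wz":0}
    - {"grip":160,"dx":0,"dy":6.5,"dz":0,"wx":0,"wy":0,"wz":0}
    - {"grip":160,"dx":0,"dy":6.5,"dz":-10,"wx":0,"wy":0,"wz":0}
    - {"grip":160,"dx":0,"dy":6.5,"dz":-50,"wx":0,"wy":0,"wz":0}
    - {"grip":120,"dx":0,"dy":6.5,"dz":-110,"wx":0,"wy":0,"wz":0}

```text
time_s: 7.85
position: [470.6, -32.3, 123.2]
tcp_rot: [-0.0, 0.994, -0.111, -0.002]
contact_force: [-0.0, -0.3, -0.7]
gripper_width: 45.1
gripper_force: 0.0
```

```bash
python3 go.py 403 267 150 5.2; python3 slab.py w6.png
```

```text
t 7.85 pos [470.6 -32.3 123.2] th -12.78 w 45.1 F [-0.  -0.3 -0.7] M [-0.04 -0.03 -0.01]
d [-132.3 -276.9  -26.3] w [-0.0007  0.0043 -0.3139] dist 308.0
slab [  112    79   196   283 44275] {'c': (486.9, 36.6), 'mean': array([505.9,  31.9,   8.8]), 'L': 199.9, 'w': 119.2, 'a': -12.84, 'pca': np.float64(-11.69), 'n': 44275, 'z': array([7.7, 8.8, 9.9])}
beech [  305    73    37   302 10227] {'c': (472.0, -33.6), 'mean': array([482.7, -36. ,  26.8]), 'L': 200.1, 'w': 21.8, 'a': -12.75, 'pca': np.float64(-12.76), 'n': 10227, 'z': array([25.7, 26.8, 27.9])}
beech [ 618   83   22  147 1711] {'c': (480.3, -228.1), 'mean': array([ 468.5, -227. ,   27.4]), 'L': 87.0, 'w': 6.2, 'a': -5.24, 'pca': np.float64(-6.48), 'n': 1711, 'z': array([23. , 27.2, 32.2])}
```

View pics/w6.png

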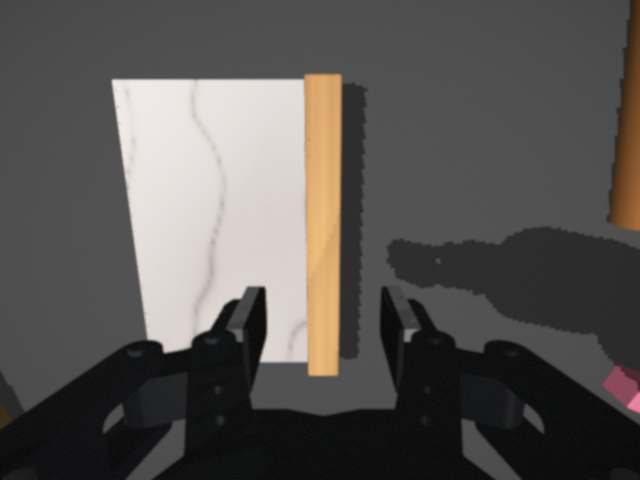

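The strip at columns 305–341, rows 73–375, lies flush along the slab's right side with its ends level. Next is the other strip.

>>> play_rows:
  targets:
    - {"grip":120,"dx":-26,"dy":-55,"dz":-10,"wx":0,"wy":0,"wz":-0.08}
    - {"grip":120,"dx":-52,"dy":-110,"dz":-26,"wx":0,"wy":0,"wz":-0.16}
    - {"grip":120,"dx":-78,"dy":-165,"dz":-26,"wx":0,"wy":0,"wz":-0.24}
    - {"grip":120,"dx":-104,"dy":-220,"dz":-26,"wx":0,"wy":0,"wz":-0.314}
    - {"grip":120,"dx":-130,"dy":-275,"dz":-26,"wx":0,"wy":0,"wz":-0.314}

```text
time_s: 8.52
position: [406.1, 266.5, 150.4]
tcp_rot: [-0.001, 0.999, 0.046, 0.001]
contact_force: [1.9, 0.6, 0.4]
gripper_width: 44.9
gripper_force: 0.0
```

>>> play_rows:
  targets:
    - {"grip":120,"dx":0,"dy":0,"dz":0,"wx":0,"wy":0,"wz":0}
    - {"grip":120,"dx":0,"dy":0,"dz":0,"wx":0,"wy":0,"wz":0}
    - {"grip":120,"dx":0,"dy":0,"dz":0,"wx":0,"wy":0,"wz":0}
    - {"grip":120,"dx":0,"dy":0,"dz":0,"wx":0,"wy":0,"wz":0}
    - {"grip":120,"dx":0,"dy":0,"dz":0,"wx":0,"wy":0,"wz":0}

```text
time_s: 9.15
position: [406.9, 263.1, 149.3]
tcp_rot: [0.0, 0.999, 0.044, 0.0]
contact_force: [0.2, -0.7, -0.2]
gripper_width: 45.5
gripper_force: 0.0
```

```bash
python3 go.py 403 267 13 5.2; python3 slab.py w7.png
```

```text
t 9.15 pos [406.9 263.1 149.3] th 5.09 w 45.5 F [ 0.2 -0.7 -0.2] M [ 0.04 -0.03 -0.04]
d [ -3.5  -4.2 136.3] w [ 0.     -0.     -0.0019] dist 136.0
slab [  510     0   130   290 20400] {'c': (478.1, 43.4), 'mean': array([463.4,  68.2,   9. ]), 'L': 179.5, 'w': 111.9, 'a': -12.63, 'pca': np.float64(6.81), 'n': 20400, 'z': array([ 7.7,  9. , 10.2])}
beech [ 300   88   34  273 8438] {'c': (403.2, 265.7), 'mean': array([413.1, 266.5,  26.8]), 'L': 199.7, 'w': 22.0, 'a': 5.12, 'pca': np.float64(5.12), 'n': 8438, 'z': array([25.6, 26.8, 27.9])}
```

>>> play_rows:
  targets:
    - {"grip":120,"dx":-3.5,"dy":-3,"dz":45,"wx":0,"wy":0,"wz":0}
    - {"grip":120,"dx":-3.5,"dy":-3,"dz":90,"wx":0,"wy":0,"wz":0}
    - {"grip":120,"dx":-3.5,"dy":-3,"dz":125,"wx":0,"wy":0,"wz":0}
    - {"grip":120,"dx":-3.5,"dy":-3,"dz":136.5,"wx":0,"wy":0,"wz":0}
    - {"grip":120,"dx":-3.5,"dy":-3,"dz":136.5,"wx":0,"wy":0,"wz":0}

```text
time_s: 9.82
position: [402.6, 266.4, 12.5]
tcp_rot: [0.0, 0.999, 0.045, -0.001]
contact_force: [-0.4, -0.4, 0.9]
gripper_width: 45.0
gripper_force: 0.0
```

>>> play_rows:
  targets:
    - {"grip":220,"dx":0,"dy":0,"dz":0,"wx":0,"wy":0,"wz":0}
    - {"grip":220,"dx":0,"dy":0,"dz":0,"wx":0,"wy":0,"wz":0}
    - {"grip":220,"dx":0,"dy":0,"dz":0,"wx":0,"wy":0,"wz":0}
    - {"grip":220,"dx":0,"dy":0,"dz":-10,"wx":0,"wy":0,"wz":0}
    - {"grip":220,"dx":0,"dy":0,"dz":-60,"wx":0,"wy":0,"wz":0}

```text
time_s: 10.45
position: [399.4, 264.7, 70.5]
tcp_rot: [0.002, 0.999, 0.045, -0.004]
contact_force: [0.3, 0.1, -0.9]
gripper_width: 20.9
gripper_force: 39.5
```

```bash
python3 go.py 508 130 100 -12.85
```

```text
t 10.45 pos [399.4 264.7  70.5] th 5.2 w 20.9 F [ 0.3  0.1 -0.9] M [-0.02 -0.01 -0.05]
d [ 95.7 144.2 -29.7] w [0.0049 0.0071 0.3151] dist 176.0
```

>>> play_rows:
  targets:
    - {"grip":220,"dx":20,"dy":40,"dz":-20,"wx":0,"wy":0,"wz":0.1}
    - {"grip":220,"dx":50,"dy":80,"dz":-40,"wx":0,"wy":0,"wz":0.2}
    - {"grip":220,"dx":80,"dy":120,"dz":-45,"wx":0,"wy":0,"wz":0.31}
    - {"grip":220,"dx":94,"dy":144,"dz":-45,"wx":0,"wy":0,"wz":0.312}
    - {"grip":220,"dx":94,"dy":144,"dz":-45,"wx":0,"wy":0,"wz":0.312}

```text
time_s: 11.08
position: [510.3, 130.4, 118.3]
tcp_rot: [-0.0, 0.994, -0.112, 0.0]
contact_force: [-0.6, -0.9, -1.3]
gripper_width: 21.1
gripper_force: 39.6
```

```bash
python3 go.py 508 130 14 -12.85; python3 slab.py w8.png
```

```text
t 11.07 pos [510.3 130.4 118.3] th -12.84 w 21.1 F [-0.6 -0.9 -1.3] M [ 0.02  0.01 -0.04]
d [ -2.2   0.9 104.3] w [-0.0001 -0.0006  0.0001] dist 104.0
slab [  375    83   204   220 22929] {'c': (513.8, 30.0), 'mean': array([535.8,  18.4,   8.9]), 'L': 144.5, 'w': 120.4, 'a': -12.64, 'pca': np.float64(-73.76), 'n': 22929, 'z': array([ 7.8,  8.9, 10. ])}
beech [  289    30    70   386 23703] {'c': (539.0, 123.3), 'mean': array([548.5, 120.8, 130.6]), 'L': 139.1, 'w': 22.6, 'a': -12.91, 'pca': np.float64(-12.95), 'n': 23703, 'z': array([129.3, 130.4, 131.4])}
beech [  542    78    96   307 11683] {'c': (476.9, -30.3), 'mean': array([486. , -35. ,  26.7]), 'L': 171.3, 'w': 150.2, 'a': 30.2, 'pca': np.float64(-12.34), 'n': 11683, 'z': array([23. , 26.8, 28. ])}
```

View pics/w8.png

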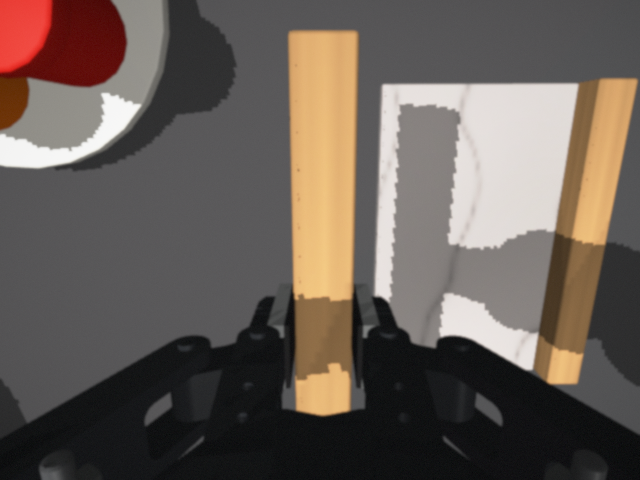

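The held strip (columns 289–358) is about 25 mm to the left of the slab's left edge (column 380). The first strip is still flush. I lower the held one with a gap of about 3 mm.

>>> play_rows:
  targets:
    - {"grip":220,"dx":-0.5,"dy":22,"dz":30,"wx":0,"wy":0,"wz":0}
    - {"grip":220,"dx":-0.5,"dy":22,"dz":70,"wx":0,"wy":0,"wz":0}
    - {"grip":220,"dx":-0.5,"dy":22,"dz":95,"wx":0,"wy":0,"wz":0}
    - {"grip":220,"dx":-0.5,"dy":22,"dz":100,"wx":0,"wy":0,"wz":0}
    - {"grip":220,"dx":-0.5,"dy":22,"dz":102,"wx":0,"wy":0,"wz":0}

```text
time_s: 11.75
position: [504.0, 111.2, 16.1]
tcp_rot: [-0.0, 0.994, -0.11, 0.0]
contact_force: [0.4, -0.2, -0.2]
gripper_width: 20.6
gripper_force: 39.6
```

>>> play_rows:
  targets:
    - {"grip":220,"dx":0,"dy":0,"dz":0.5,"wx":0,"wy":0,"wz":0}
    - {"grip":220,"dx":0,"dy":0,"dz":1,"wx":0,"wy":0,"wz":0}
    - {"grip":220,"dx":0,"dy":0,"dz":1.5,"wx":0,"wy":0,"wz":0}
    - {"grip":220,"dx":0,"dy":0,"dz":2,"wx":0,"wy":0,"wz":0}
    - {"grip":220,"dx":0,"dy":0,"dz":2,"wx":0,"wy":0,"wz":0}

```text
time_s: 12.38
position: [504.6, 110.5, 14.7]
tcp_rot: [-0.0, 0.994, -0.11, 0.0]
contact_force: [-2.0, -0.4, 4.2]
gripper_width: 20.9
gripper_force: 40.3
```

```bash
python3 go.py 508 130 14 -12.85; python3 slab.py w9.png
```

```text
t 12.38 pos [504.6 110.5  14.7] th -12.68 w 20.9 F [-2.  -0.4  4.2] M [-0.01  0.26 -0.01]
d [ -0.9 -19.7   0.7] w [-0.0004 -0.0007  0.0029] dist 20.0
slab [  369    43   271   248 59915] {'c': (541.9, 26.8), 'mean': array([545.5,  29.5,   9. ]), 'L': 108.3, 'w': 94.4, 'a': 80.59, 'pca': np.float64(67.4), 'n': 59915, 'z': array([ 7.9,  9. , 10. ])}
beech [  288    30    71   386 23609] {'c': (533.0, 103.5), 'mean': array([543., 101.,  27.]), 'L': 139.4, 'w': 22.4, 'a': -12.74, 'pca': np.float64(-12.72), 'n': 23609, 'z': array([25.8, 26.9, 27.9])}
```

>>> play_rows:
  targets:
    - {"grip":168,"dx":0,"dy":0,"dz":-0.5,"wx":0,"wy":0,"wz":0}
    - {"grip":168,"dx":0,"dy":0,"dz":-0.5,"wx":0,"wy":0,"wz":0}
    - {"grip":168,"dx":0,"dy":2,"dz":0,"wx":0,"wy":0,"wz":0}
    - {"grip":168,"dx":0,"dy":4,"dz":0,"wx":0,"wy":0,"wz":0}
    - {"grip":168,"dx":0,"dy":5,"dz":0,"wx":0,"wy":0,"wz":0}

```text
time_s: 13.05
position: [502.9, 105.5, 13.7]
tcp_rot: [-0.0, 0.994, -0.11, -0.0]
contact_force: [0.7, -0.1, 0.2]
gripper_width: 29.2
gripper_force: 0.3
```

>>> play_rows:
  targets:
    - {"grip":168,"dx":0,"dy":0.7,"dz":0,"wx":0,"wy":0,"wz":0}
    - {"grip":168,"dx":0,"dy":1.4,"dz":0,"wx":0,"wy":0,"wz":0}
    - {"grip":168,"dx":0,"dy":2.1,"dz":0,"wx":0,"wy":0,"wz":0}
    - {"grip":168,"dx":0,"dy":2.8,"dz":0,"wx":0,"wy":0,"wz":0}
    - {"grip":168,"dx":0,"dy":3.5,"dz":0,"wx":0,"wy":0,"wz":0}

```text
time_s: 13.68
position: [502.4, 102.5, 13.9]
tcp_rot: [-0.0, 0.994, -0.111, 0.0]
contact_force: [-0.0, 3.7, 0.2]
gripper_width: 29.1
gripper_force: 1.7
```

>>> play_rows:
  targets:
    - {"grip":168,"dx":0,"dy":0.5,"dz":0,"wx":0,"wy":0,"wz":0}
    - {"grip":168,"dx":0,"dy":1,"dz":0,"wx":0,"wy":0,"wz":0}
    - {"grip":168,"dx":0,"dy":1.5,"dz":0,"wx":0,"wy":0,"wz":0}
    - {"grip":168,"dx":0,"dy":1.5,"dz":0,"wx":0,"wy":0,"wz":0}
    - {"grip":168,"dx":0,"dy":1.5,"dz":0,"wx":0,"wy":0,"wz":0}

```text
time_s: 14.3
position: [502.3, 102.2, 14.3]
tcp_rot: [-0.001, 0.994, -0.111, 0.0]
contact_force: [-0.9, 8.1, 1.5]
gripper_width: 29.1
gripper_force: 3.8
```

```bash
python3 go.py 508 130 14 -12.85; python3 slab.py w10.png
```

```text
t 14.3 pos [502.3 102.2  14.3] th -12.72 w 29.1 F [-0.9  8.1  1.5] M [1.46 0.08 0.01]
d [ -0.6 -28.3   0.3] w [-0.0025 -0.0003  0.0023] dist 28.0
slab [  358    42   282   249 62222] {'c': (540.2, 21.2), 'mean': array([544.1,  23. ,   9. ]), 'L': 110.3, 'w': 95.2, 'a': 80.53, 'pca': np.float64(70.09), 'n': 62222, 'z': array([ 7.9,  8.9, 10. ])}
beech [  277    27    71   389 24023] {'c': (532.3, 98.5), 'mean': array([541.9,  95.8,  27.4]), 'L': 139.2, 'w': 22.6, 'a': -12.81, 'pca': np.float64(-12.6), 'n': 24023, 'z': array([26.1, 27.2, 28.3])}
```

>>> play_rows:
  targets:
    - {"grip":168,"dx":0,"dy":-3,"dz":0,"wx":0,"wy":0,"wz":0}
    - {"grip":160,"dx":0,"dy":-5.5,"dz":0,"wx":0,"wy":0,"wz":0}
    - {"grip":160,"dx":0,"dy":-5.5,"dz":-10,"wx":0,"wy":0,"wz":0}
    - {"grip":160,"dx":0,"dy":-5.5,"dz":-60,"wx":0,"wy":0,"wz":0}
    - {"grip":60,"dx":0,"dy":-5.5,"dz":-120,"wx":0,"wy":0,"wz":0}

```text
time_s: 14.98
position: [501.7, 105.5, 134.2]
tcp_rot: [0.001, 0.994, -0.11, -0.002]
contact_force: [1.1, 0.6, 0.4]
gripper_width: 48.7
gripper_force: 0.0
```

```bash
python3 slab.py w11.png;python3 go.py 530 -254 170 -7.3
```

```text
slab [  340    81   183   273 33625] {'c': (487.1, 34.6), 'mean': array([510.2,  28.7,   8.9]), 'L': 199.9, 'w': 118.9, 'a': -12.18, 'pca': np.float64(-16.57), 'n': 33625, 'z': array([ 7.8,  8.9, 10. ])}
beech [ 304   77   35  290 9400] {'c': (502.8, 105.5), 'mean': array([513.1, 103.2,  26.8]), 'L': 199.7, 'w': 21.8, 'a': -12.71, 'pca': np.float64(-12.74), 'n': 9400, 'z': array([25.7, 26.8, 27.9])}
beech [ 498   77   77  270 9392] {'c': (489.5, 3.9), 'mean': array([493.3, -36.7,  27.2]), 'L': 181.8, 'w': 103.6, 'a': -13.2, 'pca': np.float64(-12.3), 'n': 9392, 'z': array([23.5, 26.8, 28. ])}
t 15.03 pos [508.  106.6 144.3] th -12.68 w 56.2 F [3.2 2.3 5.3] M [ 0.04 -0.09 -0.01]
d [100.8 346.9 -26. ] w [-0.0036 -0.0116 -0.0938] dist 362.0
```

View pics/w11.png

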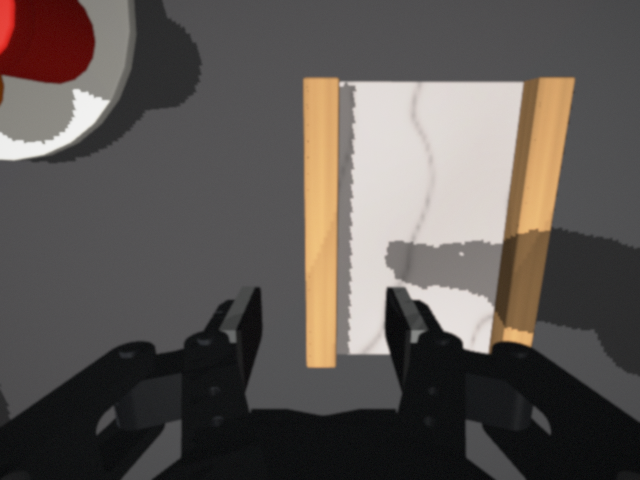

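Both strips, at columns 304–339 and 525–574, are flush and level with the slab's ends. Their measured spacing is 142.5 mm, against the 142 it should be. Next is the pin.

>>> play_rows:
  targets:
    - {"grip":40,"dx":18,"dy":60,"dz":-8,"wx":0,"wy":0,"wz":-0.09}
    - {"grip":40,"dx":36,"dy":120,"dz":-16,"wx":0,"wy":0,"wz":-0.09}
    - {"grip":40,"dx":52,"dy":180,"dz":-24,"wx":0,"wy":0,"wz":-0.09}
    - {"grip":40,"dx":70,"dy":240,"dz":-24,"wx":0,"wy":0,"wz":-0.09}
    - {"grip":40,"dx":87,"dy":300,"dz":-24,"wx":0,"wy":0,"wz":-0.09}

```text
time_s: 15.65
position: [522.2, -206.7, 158.8]
tcp_rot: [0.0, 0.998, -0.066, 0.001]
contact_force: [0.9, -0.4, 0.3]
gripper_width: 72.1
gripper_force: 0.0
```

>>> play_rows:
  targets:
    - {"grip":40,"dx":15,"dy":48,"dz":0,"wx":0,"wy":0,"wz":0}
    - {"grip":40,"dx":15,"dy":48,"dz":0,"wx":0,"wy":0,"wz":0}
    - {"grip":40,"dx":15,"dy":48,"dz":0,"wx":0,"wy":0,"wz":0}
    - {"grip":40,"dx":15,"dy":48,"dz":0,"wx":0,"wy":0,"wz":0}
    - {"grip":40,"dx":15,"dy":48,"dz":0,"wx":0,"wy":0,"wz":0}

```text
time_s: 16.27
position: [530.6, -252.5, 157.9]
tcp_rot: [-0.0, 0.998, -0.065, -0.0]
contact_force: [0.1, 0.1, -0.8]
gripper_width: 71.9
gripper_force: 0.0
```

```bash
cat > pin.py <<'E'
from meas import *
c=cam("wrist"); W=cloud(c); hsv=cv2.cvtColor(c["pixels"],cv2.COLOR_RGB2HSV).astype(int)
m=(hsv[...,0]>5)&(hsv[...,0]<24)&(hsv[...,1]>80)&(W[...,2]>28)&(W[...,2]<48)
n,l,st,ce=cv2.connectedComponentsWithStats(m.astype(np.uint8)); i=1+st[1:,4].argmax(); print(st[i],rect(W,l==i))
m=(l==i)&(W[...,2]>36); print(rect(W,m))
E
python3 pin.py; python3 go.py 533 -254 5 -7.4
```

```text
[  295    75    63   284 15878] {'c': (533.7, -256.0), 'mean': array([ 543.9, -257.3,   38.9]), 'L': 200.6, 'w': 41.3, 'a': -7.39, 'pca': np.float64(-7.33), 'n': 15878, 'z': array([30.8, 40.2, 43. ])}
{'c': (533.6, -256.1), 'mean': array([ 543.9, -257.3,   40.5]), 'L': 200.5, 'w': 33.3, 'a': -7.31, 'pca': np.float64(-7.3), 'n': 12635, 'z': array([36.8, 41.1, 43.1])}
t 16.32 pos [ 530.7 -252.7  157.9] th -7.42 w 71.9 F [0.7 0.7 0.9] M [-0.   -0.05  0.01]
d [  2.4   1.  152.9] w [-0.     -0.     -0.0004] dist 153.0
```

>>> play_rows:
  targets:
    - {"grip":40,"dx":3,"dy":3,"dz":50,"wx":0,"wy":0,"wz":0}
    - {"grip":40,"dx":3,"dy":3,"dz":100,"wx":0,"wy":0,"wz":0}
    - {"grip":40,"dx":3,"dy":3,"dz":140,"wx":0,"wy":0,"wz":0}
    - {"grip":40,"dx":3,"dy":3,"dz":154,"wx":0,"wy":0,"wz":0}
    - {"grip":40,"dx":3,"dy":3,"dz":154,"wx":0,"wy":0,"wz":0}

```text
time_s: 16.95
position: [532.9, -256.6, 3.3]
tcp_rot: [-0.0, 0.998, -0.065, -0.001]
contact_force: [-0.1, -0.6, 0.2]
gripper_width: 72.3
gripper_force: 0.0
```

>>> play_rows:
  targets:
    - {"grip":200,"dx":0,"dy":0,"dz":0,"wx":0,"wy":0,"wz":0}
    - {"grip":200,"dx":0,"dy":0,"dz":0,"wx":0,"wy":0,"wz":0}
    - {"grip":200,"dx":0,"dy":0,"dz":0,"wx":0,"wy":0,"wz":0}
    - {"grip":200,"dx":0,"dy":0,"dz":-10,"wx":0,"wy":0,"wz":0}
    - {"grip":200,"dx":0,"dy":0,"dz":-60,"wx":0,"wy":0,"wz":0}
  grip_force: 50

```text
time_s: 17.58
position: [529.4, -255.3, 60.7]
tcp_rot: [-0.002, 0.998, -0.066, -0.004]
contact_force: [-0.0, -0.4, -2.8]
gripper_width: 42.5
gripper_force: 51.7
```

```bash
python3 go.py 487 36 120 77.2
```

```text
t 17.57 pos [ 529.4 -255.3   60.7] th -7.52 w 42.5 F [-0.  -0.4 -2.8] M [-0.08 -0.03 -0.01]
d [ -80.6 -283.4  -57.7] w [-0.0092  0.0049 -1.4786] dist 300.0
```

>>> play_rows:
  targets:
    - {"grip":200,"dx":-5,"dy":-15,"dz":-40,"wx":0,"wy":0,"wz":-0.16}
    - {"grip":200,"dx":-15,"dy":-50,"dz":-70,"wx":0,"wy":0,"wz":-0.32}
    - {"grip":200,"dx":-28,"dy":-95,"dz":-75,"wx":0,"wy":0,"wz":-0.48}
    - {"grip":200,"dx":-40,"dy":-140,"dz":-75,"wx":0,"wy":0,"wz":-0.64}
    - {"grip":200,"dx":-52,"dy":-185,"dz":-75,"wx":0,"wy":0,"wz":-0.8}

```text
time_s: 18.2
position: [505.2, -65.8, 139.3]
tcp_rot: [0.0, 0.944, 0.33, 0.0]
contact_force: [-0.0, -0.3, -3.2]
gripper_width: 42.6
gripper_force: 51.9
```

```bash
python3 go.py 487 36 130 77.2
```

```text
t 18.2 pos [505.2 -65.8 139.3] th 38.59 w 42.6 F [-0.  -0.3 -3.2] M [ 0.02 -0.03 -0.02]
d [ 49.3 -90.9   9.3] w [ 5.000e-04 -1.000e-04 -6.739e-01] dist 104.0
```

>>> play_rows:
  targets:
    - {"grip":200,"dx":13,"dy":-24,"dz":0,"wx":0,"wy":0,"wz":-0.17}
    - {"grip":200,"dx":26,"dy":-48,"dz":4,"wx":0,"wy":0,"wz":-0.34}
    - {"grip":200,"dx":39,"dy":-72,"dz":9,"wx":0,"wy":0,"wz":-0.51}
    - {"grip":200,"dx":49,"dy":-91,"dz":9,"wx":0,"wy":0,"wz":-0.672}
    - {"grip":200,"dx":49,"dy":-91,"dz":9,"wx":0,"wy":0,"wz":-0.672}

```text
time_s: 18.82
position: [487.1, 35.7, 129.8]
tcp_rot: [-0.0, 0.783, 0.622, -0.0]
contact_force: [0.2, 0.1, -2.3]
gripper_width: 43.0
gripper_force: 51.9
```

>>> play_rows:
  targets:
    - {"grip":200,"dx":0,"dy":0,"dz":20,"wx":0,"wy":0,"wz":0}
    - {"grip":200,"dx":0,"dy":0,"dz":40,"wx":0,"wy":0,"wz":0}
    - {"grip":200,"dx":0,"dy":0,"dz":50,"wx":0,"wy":0,"wz":0}
    - {"grip":200,"dx":0,"dy":0,"dz":50,"wx":0,"wy":0,"wz":0}
    - {"grip":200,"dx":0,"dy":0,"dz":50,"wx":0,"wy":0,"wz":0}

```text
time_s: 19.45
position: [488.7, 34.5, 80.6]
tcp_rot: [0.0, 0.784, 0.621, 0.0]
contact_force: [0.8, 0.4, -2.5]
gripper_width: 42.9
gripper_force: 51.9
```

```bash
python3 go.py 487 36 33 77.2; python3 - <<'E'
from meas import *
c=cam("wrist"); save(c,"w12.png"); W=cloud(c); hsv=cv2.cvtColor(c["pixels"],cv2.COLOR_RGB2HSV).astype(int)
m=(hsv[...,0]>5)&(hsv[...,0]<24)&(hsv[...,1]>80)&(W[...,2]>85)&(W[...,2]<140)
n,l,st,ce=cv2.connectedComponentsWithStats(m.astype(np.uint8)); i=1+st[1:,4].argmax(); print(st[i],rect(W,l==i))
E
```

```text
t 19.45 pos [488.7  34.5  80.6] th 76.78 w 42.9 F [ 0.8  0.4 -2.5] M [-0.01 -0.03  0.02]
d [ 1.1 -2.  47.6] w [ 0.0013 -0.0002 -0.0074] dist 48.0
[  249     7   148   408 52224] {'c': (496.6, 65.5), 'mean': array([499.9,  77.5, 113.2]), 'L': 129.5, 'w': 43.9, 'a': 77.23, 'pca': np.float64(76.8), 'n': 52224, 'z': array([104.9, 114.6, 117.1])}
```

View pics/w12.png

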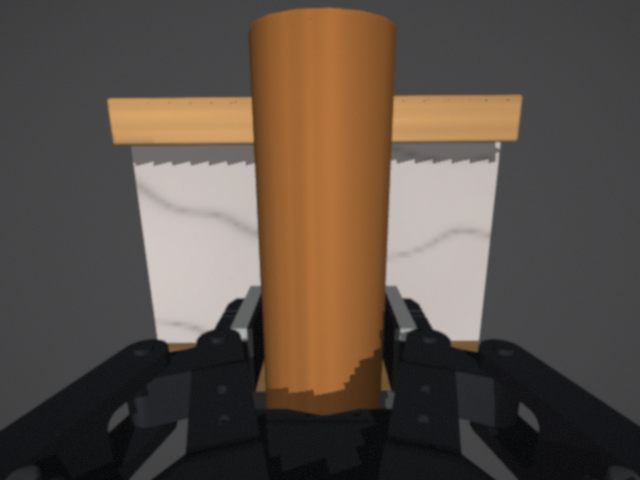

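The pin is over the slab, square to both strips, and about 4 mm short across. I correct that and lower it slowly.

>>> play_rows:
  targets:
    - {"grip":200,"dx":4,"dy":0,"dz":14,"wx":0,"wy":0,"wz":0}
    - {"grip":200,"dx":4,"dy":0,"dz":28,"wx":0,"wy":0,"wz":0}
    - {"grip":200,"dx":4,"dy":0,"dz":38,"wx":0,"wy":0,"wz":0}
    - {"grip":200,"dx":4,"dy":0,"dz":42,"wx":0,"wy":0,"wz":0}
    - {"grip":200,"dx":4,"dy":0,"dz":43,"wx":0,"wy":0,"wz":0}

```text
time_s: 20.12
position: [488.6, 38.7, 36.3]
tcp_rot: [-0.0, 0.784, 0.621, -0.0]
contact_force: [-0.5, 1.1, -2.3]
gripper_width: 42.5
gripper_force: 51.9
```

>>> play_rows:
  targets:
    - {"grip":200,"dx":0,"dy":0,"dz":0.5,"wx":0,"wy":0,"wz":0}
    - {"grip":200,"dx":0,"dy":0,"dz":1,"wx":0,"wy":0,"wz":0}
    - {"grip":200,"dx":0,"dy":0,"dz":1.5,"wx":0,"wy":0,"wz":0}
    - {"grip":200,"dx":0,"dy":0,"dz":2,"wx":0,"wy":0,"wz":0}
    - {"grip":200,"dx":0,"dy":0,"dz":2.5,"wx":0,"wy":0,"wz":0}

```text
time_s: 20.75
position: [488.9, 38.6, 34.4]
tcp_rot: [0.0, 0.784, 0.621, 0.0]
contact_force: [-0.5, -1.1, 0.0]
gripper_width: 42.5
gripper_force: 52.0
```

>>> play_rows:
  targets:
    - {"grip":200,"dx":0,"dy":0,"dz":0.2,"wx":0,"wy":0,"wz":0}
    - {"grip":200,"dx":0,"dy":0,"dz":0.4,"wx":0,"wy":0,"wz":0}
    - {"grip":200,"dx":0,"dy":0,"dz":0.6,"wx":0,"wy":0,"wz":0}
    - {"grip":200,"dx":0,"dy":0,"dz":0.8,"wx":0,"wy":0,"wz":0}
    - {"grip":200,"dx":0,"dy":0,"dz":0.8,"wx":0,"wy":0,"wz":0}

```text
time_s: 21.38
position: [489.0, 38.6, 34.3]
tcp_rot: [0.0, 0.784, 0.621, -0.0]
contact_force: [-3.2, -1.4, 6.4]
gripper_width: 42.6
gripper_force: 52.8
```

>>> play_rows:
  targets:
    - {"grip":126,"dx":0,"dy":0,"dz":0,"wx":0,"wy":0,"wz":0}
    - {"grip":122,"dx":0,"dy":0,"dz":0,"wx":0,"wy":0,"wz":0}
    - {"grip":115,"dx":0,"dy":0,"dz":0,"wx":0,"wy":0,"wz":0}
    - {"grip":95,"dx":0,"dy":0,"dz":0,"wx":0,"wy":0,"wz":0}
    - {"grip":60,"dx":0,"dy":0,"dz":0,"wx":0,"wy":0,"wz":0}
  grip_force: 20

```text
time_s: 22.0
position: [488.9, 38.7, 33.4]
tcp_rot: [-0.0, 0.784, 0.621, 0.0]
contact_force: [-0.5, 0.7, -0.4]
gripper_width: 65.1
gripper_force: 0.0
```

>>> play_rows:
  targets:
    - {"grip":40,"dx":0,"dy":0,"dz":0,"wx":0,"wy":0,"wz":0}
    - {"grip":40,"dx":0,"dy":0,"dz":-10,"wx":0,"wy":0,"wz":0}
    - {"grip":40,"dx":0,"dy":0,"dz":-40,"wx":0,"wy":0,"wz":0}
    - {"grip":40,"dx":0,"dy":0,"dz":-90,"wx":0,"wy":0,"wz":0}
    - {"grip":40,"dx":0,"dy":0,"dz":-140,"wx":0,"wy":0,"wz":0}

```text
time_s: 22.62
position: [488.5, 38.7, 175.4]
tcp_rot: [-0.0, 0.784, 0.621, -0.0]
contact_force: [0.9, -0.6, 0.1]
gripper_width: 72.1
gripper_force: 0.0
```

```bash
python3 - <<'E'
from meas import *
c=cam("wrist"); save(c,"w13.png"); W=cloud(c); hsv=cv2.cvtColor(c["pixels"],cv2.COLOR_RGB2HSV).astype(int)
m=(hsv[...,0]>5)&(hsv[...,0]<24)&(hsv[...,1]>80)
for lo,hi in((58,90),(22,32)):
    mm=m&(W[...,2]>lo)&(W[...,2]<hi)
    n,l,st,ce=cv2.connectedComponentsWithStats(mm.astype(np.uint8))
    for i in range(1,n):
        if st[i,4]>400: print(lo,st[i],rect(W,l==i))
E
```

```text
58 [  293    81    63   292 16311] {'c': (490.0, 34.7), 'mean': array([492.1,  44.9,  67.3]), 'L': 200.1, 'w': 40.0, 'a': 76.96, 'pca': np.float64(76.94), 'n': 16311, 'z': array([60.2, 68.4, 71.1])}
22 [ 357  113  101   32 3116] {'c': (565.1, 92.0), 'mean': array([564.9,  91.9,  26.9]), 'L': 73.1, 'w': 21.8, 'a': -13.16, 'pca': np.float64(-12.88), 'n': 3116, 'z': array([25.6, 26.9, 28.1])}
22 [ 182  115  110   32 3386] {'c': (444.2, 119.0), 'mean': array([444.4, 119.3,  26.8]), 'L': 79.6, 'w': 21.9, 'a': -13.2, 'pca': np.float64(-12.95), 'n': 3386, 'z': array([25.6, 26.8, 28. ])}
22 [ 228  294   68   28 1757] {'c': (423.6, -21.6), 'mean': array([424.6, -21. ,  26.7]), 'L': 55.8, 'w': 22.8, 'a': -13.4, 'pca': np.float64(-12.68), 'n': 1757, 'z': array([24.7, 26.8, 28. ])}
22 [ 353  294   67   27 1712] {'c': (523.9, -44.5), 'mean': array([523.7, -43.5,  26.7]), 'L': 54.9, 'w': 22.6, 'a': -12.82, 'pca': np.float64(-12.59), 'n': 1712, 'z': array([24.4, 26.9, 28. ])}
```

View pics/w13.png

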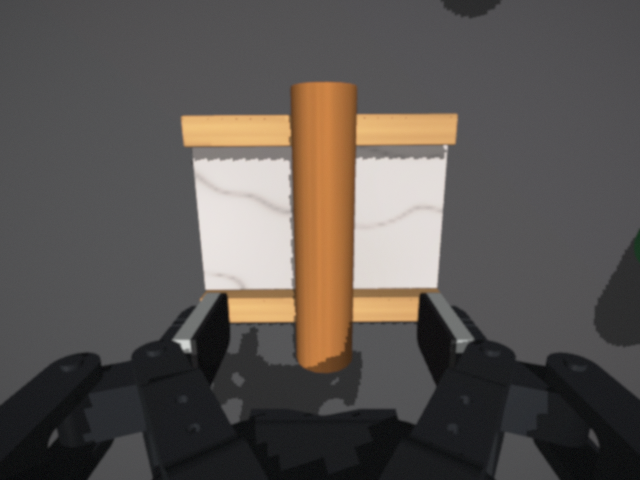

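The pin (columns 292–356, rows 82–370) rests centred and square across both strips. Its middle is at (490, 35) and its top is about 72 mm high. The strips measure 70.6–71.7 mm from the slab's middle, so they are still flush and the job can be handed in.

```bash
python3 -c "
from bench import bot
print(bot.close_job())"
```

```text
the job is handed in; nothing more can be done
None
```

Both guide strips lie flush along the slab's long sides and the rolling pin rests centred and square across them. I handed the job in after about 23 s of the 72 s allowed; it returned no verdict.

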